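# Gauge block from its case into the mould gap

### The arm

A 6-joint arm with a two-finger parallel gripper is mounted at the origin on the work surface. World frame = base frame: x ahead of the robot, y to its left, z up, the work surface at z = 0. Lengths are in m, angles in rad, forces in N, time in s.
With the tool pointing down it reaches from about 0.275 to 0.75 m from the base axis. Payload 10.2 kg.
Tool frame: the origin (TCP) lies on the centre line of the jaws, within the pads' length; the fingertips stand 14 mm ahead of it and the grasp point (between the pads) lies 5 mm behind it (env.tip_extent is the distance from the TCP to the fingertips, in m); z points along the fingers, y is the line along which they close (so a half turn about z gives the same grasp; the last joint's range is limited). The gripper opens to 85 mm and grips with 20 to 120 N. Pads are 22 mm wide; open, the fingers measure 114 mm over their backs; the gripper's body (76 mm by 85 mm) begins 54 mm behind the grasp point. The pads swing forward as they close: fully open they stand 13 mm farther back than shut.
Start: joints at [-1.496, 0.313, 1.498, -0, 1.331, -0.223], TCP at [0.154, -0.502, 0.245] pointing down, gripper open.
Joint ranges: [-2.94, 2.94], [-0.97, 2.17], [0.19, 2.56], [-1.23, 4.37], [0.02, 3.11], [-2.88, 2.88]. Speed limits (rad/s): [2.39, 2.39, 3.01, 3.14, 3.14, 3.14].

### API

Orientations are given as a unit quaternion [w, x, y, z].
In Python, from workcell import status, read_camera, camera_params, order, env gives the robot as it stands. The module is installed in compiled form; this text tells all that it offers.
- The arm moves only by the tool play_rows, never from a script. Its argument "plan" is a list of rows, each a list of 6 numbers: the shift along the tool's x, y, z in cm, then the turn, a rotation vector about the tool's x, y, z in rad. A call has 1 to 20 rows; each row shifts and turns the commanded pose from where the row before left it, along the tool's axes as they then stand; what a row does not reach is not made up. A row lasts 1/12 s, in which the tool goes at most 41.7 mm and 7.16 degrees, less where a joint would pass 70% of its speed; a pose out of reach is approached as far as the arm can. A call with a gripper value outside its range is refused whole. "gripper" is the closure, from 0 (fully open) to 1 (shut), set as the call begins (left out, the last holds). The fingers move at their own pace and stop on an object; the grip force is fixed at half the most. Time passes only in rows, so rows that do not move let the fingers close. It gives the time, the measured TCP pose, the force, the opening and the grip force at its end, in the units of the state.
- status.observe(): the state, without advancing time (a new reading comes with each control period).
- read_camera(name): name is "scene" or "top"; returns (picture, depth): 480x640x3 uint8, red, green, blue; 480x640 float32, m along the optical axis (not along the pixel's ray), 0 where there is no reading.
- camera_params(name): a dict with "vertical_fov" (degrees; the focal length in pixels is half the picture's height over the tangent of half this angle, whatever the lens; pixels are square), "cx", "cy" (the principal point, pixels), "dist" ([k1, k2, p1, p2, k3] as OpenCV has them; the pictures are not rectified), "R" (3x3) and "t" (3): a world point X has camera coordinates R X + t. Camera axes: x right, y down, z forward; pixel columns grow to the right and rows downward; lengths in m; the calibration is good to about 2 mm. A picture is of the moment at which its call begins. camera_params takes no time and is no camera call.
- order.job_done(): hands the job in; it is judged then, once.
The state is a dict: "time_s": time; "joint_pos": joint angles; "joint_vel": joint speeds; "joint_efforts": joint torques, N m; "tool_pos": TCP position; "orientation": TCP orientation; "force": force on the tool from outside, world axes, zero at the start; "ft_torque": the same for the moment, N m; "finger_gap": finger opening in m; "finger_force": force on a finger pad.
Only numpy, scipy, OpenCV 4.12 (cv2) and the standard library are available. Lean on these libraries where they do the work, as an engineer would, in place of code of your own. Each camera call takes 0.05 s, during which the arm holds its last target. There are 200 camera calls.

### The job

Tip the lid of the gauge case right back so that it stays open by itself, and take out the longer of the two steel blocks. Slide that block lengthwise and lying flat into the gap under the bridge on the mould plate and push it home until it butts against the stop, firmly but without ramming it; leave it there, the case open, and everything else where it is.

Things in the scene. Friction and masses are not known exactly. Their poses are not given: they have to be found in the camera images.
- case: Grey gauge case, fixed; base 120 (its x) by 160 mm (y), 45 mm high. Origin: centre of the underside. Its x points from the front (lip side) to the hinge; at yaw 1.57 the lip faces -y. The flat top (no rim) has two pockets 6 mm deep, 83 by 33 mm, long side along x, centred at y = +36 and -36 mm, bottom 39 mm above the table; the blocks in them stand 10 mm proud.
- lid (a joint): Angle of the clamshell lid, rad: 0 shut, 1.9 open against its stop. About 0.4 kg, no catch: let go below about 1.35 rad it falls shut, beyond that it falls open and stays. Shut, it is a hollow cover 24 mm high over the base with 5 mm walls, too wide to grip; it is lifted by the lip from below (about 2 N).
- lid_hinge (a point): Middle of the lid's hinge line, 60 mm from the case's centre along its x, 46 mm above the table; the hinge line runs along the case's y.
- lid_lip (a point): Middle of the underside of the lid's lip, a 6 mm thick ledge along the full 160 mm of the front, standing out 18 mm beyond the case's front face. The point is 9 mm from the lip's edge, 129 mm from the hinge line, 46 mm above the table with the lid shut. The space under the lip is free down to the table.
- long_block: The longer of the two plain ground-steel blocks in the case, 80 (its x) by 30 (y) by 16 mm (z), about 0.3 kg. Origin: centre of its underside. It starts in either of the two pockets, its long side along the case's x.
- long_block_center (a point): Centre of the long block, 8 mm above its underside.
- short_block: The shorter steel block, 58 by 30 by 16 mm, in the other pocket; it stays there. Origin: centre of its underside.
- mould: Octagonal steel mould plate, fixed, 220 mm across flats, top 45 mm above the table. Origin: centre of its underside; its x points into the gap. On it two cheeks, 12 mm thick, 18 mm high, 34 mm apart, run 90 mm along x from the mouth; a bridge roofs the first 40 mm (18 mm headroom, bridge top 30 mm above the plate). Bare plate for 100 mm before the mouth.
- gap_mouth (a point): Middle of the gap's mouth at floor level (on the plate's top), 10 mm before the plate's centre; axes as the plate's, x into the gap.
- stop: Fixed adjustable stop: a 31 mm wide, 24 mm high steel block that closes the gap between the cheeks behind the bridge. Origin: bottom middle of the face that meets the block; its x points on into the gap, as the plate's. The face is 60 to 70 mm from the mouth, differently set each time, so the long block ends with 10 to 20 mm standing out of the mouth.
- cap_screw: Socket-cap screw standing on its head on the mould plate, head 18 mm across, 34 mm tall; leave alone. Origin: centre of its underside.
- bearing: Ball-bearing ring lying on the table, 52 mm across, 15 mm high; leave alone. Origin: centre of its underside.
- mallet: Hammer lying on the table; leave alone. Origin: on its underside, about its middle.
- driver: Screwdriver lying on the table; leave alone. Origin: on its underside, about its middle.
- spray: Blue spray can, 60 mm across, 170 mm tall, standing; leave alone. Origin: centre of its underside.
- marker: White marker pen lying on the table, 16 mm thick, 136 mm long; leave alone. Origin: on its underside, about its middle.
Mind the look-alikes: they are no part of the job. What is shaped like the case but pink or red is not meant.

How it is judged:
On the way, in this order (a step that is already met when the one before it is completed fails the run):
1. the lid is open past its balance point and at rest (value of joint lid above 1.6 rad and velocity of joint lid below 0.2 rad/s), for 0.3 s.
2. the long block is lifted clear of the open case (value of joint lid above 1.6 rad and z of long_block_center in the frame of case above 0.075 m), for 0.1 s.
3. the long block is pressed against the stop (contact force between long_block and stop above 2 N and x of long_block_center in the frame of stop between -0.043 and -0.035 m).
At the end, for the whole second after the job is handed in: The lid stands open beyond 1.6 rad; the long block lies flat at rest in the gap, its end within 3 mm of the stop, in line within 0.08 rad; the short block is still in its pocket; each other loose thing is within 40 mm of where it began (value of joint lid above 1.6 rad and x of long_block_center in the frame of stop between -0.043 and -0.037 m and y of long_block_center in the frame of stop between -0.004 and 0.004 m and z of long_block_center in the frame of stop between 0.004 and 0.012 m and angle between the x axis of long_block and the x axis of stop, either way round below 0.08 rad and angle between the z axis of long_block and the z axis of stop, either way round below 0.08 rad and linear speed of long_block below 0.01 m/s and distance between short_block and case below 0.065 m and distance of each of cap_screw, bearing, mallet, driver, spray, marker from where it was at the start of the episode below 0.04 m); the robot touches nothing.
It fails at once if the long block is rammed against the stop (over 45 N) (contact force between long_block and stop above 45 N).
It fails at once if the short block is taken out of its pocket (distance of short_block from where it was at the start of the episode above 0.02 m).
It fails at once if another loose thing is disturbed (moved 40 mm) (distance of any of cap_screw, bearing, mallet, driver, spray, marker from where it was at the start of the episode above 0.04 m).
It also fails if it takes over 61 s, if anything falls off the work surface, if the arm or the gripper's body presses on something with over 40 N, if the wrist force passes 120 N, or if a joint passes its speed limit or range.

## Working session

There is one attempt and no reset: what is moved stays moved. The work goes in short steps, Python scripts to look and compute and a tool call to move; the robot and the scene stay as the last step left them, time stands still between calls to the robot, and variables do not carry over. Pictures are saved under pics/ and viewed, at most 12 in all, crops included, and the job is handed in when it is done.

Besides the shell and the picture viewer there is one more tool, called after ">>>" as a command line: name --pt "numbers of a row" for each row, then --argument value for the rest. play_rows: Moves the arm, as the interface text tells. Its arguments: {"type":"object","properties":{"plan":{"type":"array"},"gripper":{"type":"number"}},"required":["plan"]}

```bash
mkdir -p pics
cat > h.py <<'E'
import numpy as np, cv2
from workcell import status, read_camera, camera_params, order, env
def K(c):
    p=camera_params(c); f=240/np.tan(np.radians(p["vertical_fov"])/2)
    return np.array([[f,0,p["cx"]],[0,f,p["cy"]],[0,0,1]]),np.array(p["dist"]),np.array(p["R"]),np.array(p["t"])
def snap(c,fn=None):
    im,d=read_camera(c)
    if fn: cv2.imwrite(fn,im[:,:,::-1])
    return im,d
def cloud(c,d):
    k,ds,R,t=K(c); v,u=np.mgrid[:480,:640]
    n=cv2.undistortPoints(np.stack([u,v],-1).reshape(-1,1,2).astype(float),k,ds).reshape(480,640,2)
    P=np.concatenate([n*d[...,None],d[...,None]],-1)
    W=(P-t)@R; W[d==0]=np.nan
    return W
E
python3 - <<'E'
from h import *
for c in("scene","top"):
    im,d=snap(c,f"pics/{c}0.png"); np.savez(f"{c}0.npz",im=im,d=d)
    k,ds,R,t=K(c); print(c,k[0,0],ds,"pos",-R.T@t,"z",R[2])
s=status.observe();print(s["tool_pos"],s["orientation"],s["force"],s["finger_gap"],env.tip_extent)
E
```

```text
scene 480.90384671369054 [-0.00907722  0.          0.          0.          0.        ] pos [ 1.04232983 -0.62670338  0.93856769] z [-0.41561076  0.55298793 -0.72213021]
top 435.0174001080349 [-0.08244355  0.          0.          0.          0.        ] pos [0.31326157 0.01702654 1.3070003 ] z [ 0.18660884  0.00127682 -0.98243346]
[ 0.15401543 -0.50167789  0.24481177] [-5.76329632e-04  9.88934546e-01  1.48351378e-01  3.34209760e-05] [-0.82028245 -0.21602423 -0.56987191] 0.08542529494530465 0.014
```

View pics/scene0.png

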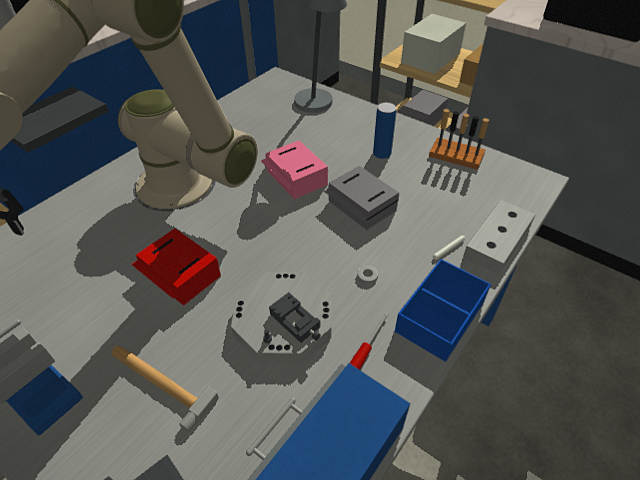

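View pics/top0.png

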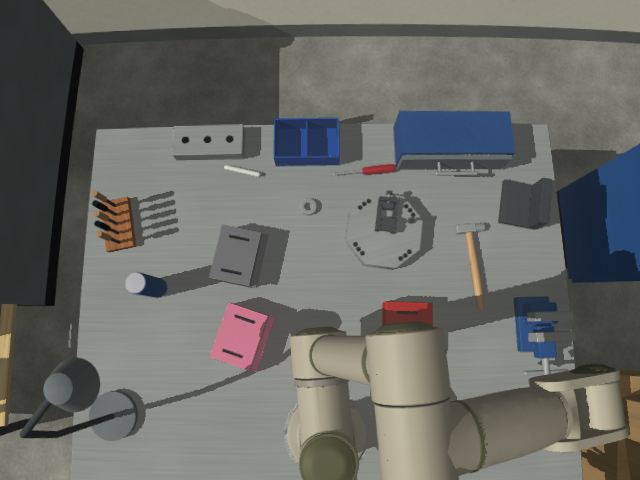

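The scene picture shows the grey case at (363,195) and the mould plate at (280,315). In the top picture they are at (238,255) and (385,230). The pink and red cases are decoys. Next I'll measure with depth.

Run:
```python
from h import *
def rect(p): 
    r=cv2.minAreaRect((p[:,:2]*1000).astype(np.float32)); return np.round(cv2.boxPoints(r)).tolist(),np.round(r[0],1),np.round(r[1],1),r[2]
for c,(cu,cv_),(mu,mv) in(("top",(238,255),(385,230)),("scene",(363,195),(280,315))):
    f=np.load(c+"0.npz"); W=cloud(c,f["d"]); im=f["im"]
    win=lambda u,v,r:(W[v-r:v+r,u-r:u+r].reshape(-1,3))
    P=win(cu,cv_,45); print(c,"case z hist",np.histogram(P[:,2],np.arange(-.005,.1,.005))[0])
    for lo,hi in((.061,.08),(.038,.056)):
        Q=P[(P[:,2]>lo)&(P[:,2]<hi)]; print(lo,len(Q),rect(Q))
    P=win(mu,mv,60); print("mould hist",np.histogram(P[:,2],np.arange(-.005,.1,.005))[0])
    for lo,hi in((.038,.05),(.056,.068),(.071,.085)):
        Q=P[(P[:,2]>lo)&(P[:,2]<hi)]; print(lo,len(Q),rect(Q))
# orthos
f=np.load("top0.npz");k,ds,R,t=K("top")
out=[]
for c in("top","scene"):
    f=np.load(c+"0.npz");k,ds,R,t=K(c)
    W=cloud(c,f["d"]);P=W[(W[...,2]>.038)&(W[...,2]<.1)]
    y0,x0=.0,0
    # mould plane ortho at z=.063, +-0.13 m
    cen=np.nanmean(W[225:235,370:380].reshape(-1,3),0) if c=="top" else cen
    g=np.mgrid[-1:1:400j,-1:1:400j]*.1
    X=np.stack([cen[0]-g[0],cen[1]-g[1],np.full((400,400),.063)],-1).reshape(-1,3)
    uv=cv2.projectPoints(X,cv2.Rodrigues(R)[0],t,k,ds)[0].reshape(400,400,2).astype(np.float32)
    out.append(cv2.remap(f["im"],uv,None,cv2.INTER_CUBIC))
print("ortho centre",cen)
cv2.imwrite("pics/ortho.png",np.hstack(out)[:,:,::-1])
```

```text
top case z hist [1421 3365  529   10    5    1    4    3    5    3   45  220  112   32
  597 1504  182    1    0    0]
0.061 2309 ([[420.0, 214.0], [578.0, 181.0], [603.0, 301.0], [445.0, 334.0]], array([511.4, 257.4]), array([122.8, 161.3]), 78.06029510498047)
0.038 314 ([[416.0, 197.0], [573.0, 164.0], [600.0, 289.0], [443.0, 322.0]], array([507.8, 243.1]), array([127.7, 160.5]), 77.92927551269531)
mould hist [2773 5831  900   53   92   63   40   19   34 1026 2388  336   46   97
  136  181  191   61    1    0]
0.038 3436 ([[460.0, -271.0], [680.0, -305.0], [713.0, -89.0], [494.0, -55.0]], array([ 586.8, -179.9]), array([219.3, 221.9]), 81.16978454589844)
0.056 213 ([[489.0, -116.0], [613.0, -269.0], [705.0, -195.0], [581.0, -42.0]], array([ 597. , -155.6]), array([118. , 196.8]), 38.8316650390625)
0.071 412 ([[550.0, -173.0], [702.0, -396.0], [792.0, -335.0], [640.0, -111.0]], array([ 671. , -253.5]), array([109.5, 270.6]), 34.2626953125)
scene case z hist [1457 3293  242  129  129  109   98   67   58   52   88  316  140  109
  554 1199   29    0    0    0]
0.061 1862 ([[317.0, 234
[... 167 characters left out ...]
.0, 409.0], [450.0, 488.0]], array([508.6, 316.6]), array([281.3, 228.7]), 69.835693359375)
mould hist [2801 3970  148  105  109  127  114  116  111 2073 3294  102   94  271
  242  331  262   25    0    1]
0.038 5411 ([[431.0, -153.0], [564.0, -333.0], [741.0, -203.0], [608.0, -22.0]], array([ 586.3, -177.8]), array([219.8, 224.2]), 36.40556335449219)
0.056 472 ([[559.0, -195.0], [608.0, -267.0], [708.0, -198.0], [658.0, -126.0]], array([ 633.5, -196.4]), array([121. ,  86.9]), 34.69892501831055)
0.071 551 ([[551.0, -170.0], [612.0, -264.0], [706.0, -204.0], [646.0, -110.0]], array([ 628.7, -187.1]), array([112.2, 111.9]), 32.69611740112305)
ortho centre [ 0.58312742 -0.15017691  0.0536825 ]
```

View pics/ortho.png

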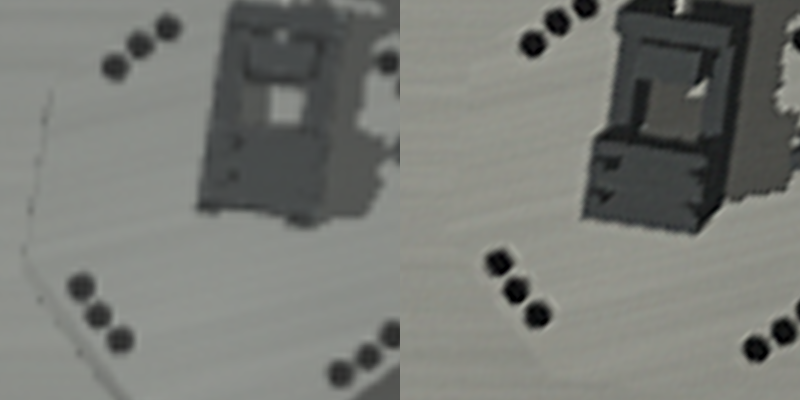

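```bash
cat >> h.py <<'E'
from scipy.spatial.transform import Rotation as Ro
C=np.array([.5115,.257,0]); yc=1.362; u=np.array([np.cos(yc),np.sin(yc),0]); Z=np.array([0,0,1.])
def Rt(al,yaw=yc):   # tool rot: pointing al below horizontal along yaw
    w=np.array([np.cos(yaw),np.sin(yaw),0]); z=np.cos(al)*w-np.sin(al)*Z; x=np.sin(al)*w+np.cos(al)*Z
    return np.stack([x,np.cross(z,x),z],1)
def rows(p,R,q,S,tm=4.,rm=.12):  # rows from pose (p,R) to (q,S)
    rv=Ro.from_matrix(R.T@S).as_rotvec(); d=np.array(q)-p
    n=int(np.ceil(max(np.linalg.norm(d)*100/tm,np.linalg.norm(rv)/rm,1)))
    o=[]
    for i in range(n):
        r=np.r_[np.round(R.T@(np.array(q)-p)*100/(n-i),2),np.round(Ro.from_matrix(R.T@S).as_rotvec()/(n-i),3)]
        o.append((r+0.).tolist()); p=p+R@r[:3]/100; R=R@Ro.from_rotvec(r[3:]).as_matrix()
    return o,p,R
def cur():
    s=status.observe(); w,x,y,z=s["orientation"]; return np.array(s["tool_pos"]),Ro.from_quat([x,y,z,w]).as_matrix()
def plan(wps,tm=4.,rm=.12,start=None):
    import re
    p,R=start or cur(); tot=0
    for q,S in wps:
        o,p,R=rows(p,R,q,S,tm,rm); tot+=len(o); print(str(o)[1:-1].replace(' ','').replace('.0,',',').replace('.0]',']')+",")
    print("n",tot,p.round(4)); return p,R
def lift(th,al,s=.015,back=0,down=0):  # TCP so finger's upper face meets lip edge at lid angle th
    H=C+.060*u+.046*Z; E=H+.138*(-np.cos(th)*u+np.sin(th)*Z); R=Rt(al)
    return E+(s-.014)*R[:,2]-.011*R[:,0]-back*u-down*Z,R
E
python3 - <<'E'
from h import *
f=np.load("top0.npz");W=cloud("top",f["d"])
for n,(a,b) in dict(bearing=(303,206),spray=(135,280),pink=(243,335)).items(): print(n,W[b,a].round(3))
q,S=lift(0,.61,back=.07,down=.004)
plan([((.45,.03,.28),Rt(np.pi/2))],tm=4)
print(q,S.round(2))
E
```

```text
bearing [0.667 0.062 0.017]
spray [0.428 0.503 0.173]
pink [0.282 0.229 0.072]
[2.74,-2.63,-0.22,0,0,-0.067],[2.91,-2.44,-0.22,0,0,-0.066],[3.07,-2.25,-0.22,0,0,-0.067],[3.21,-2.04,-0.22,0,0,-0.066],[3.34,-1.82,-0.22,0,0,-0.067],[3.45,-1.59,-0.21,0,0,-0.066],[3.55,-1.36,-0.22,0,0,-0.067],[3.64,-1.12,-0.21,0,0,-0.066],[3.7,-0.88,-0.22,0,0,-0.067],[3.75,-0.63,-0.21,0,0,-0.066],[3.79,-0.38,-0.22,0,0,-0.067],[3.8,-0.13,-0.21,0,0,-0.066],[3.8,0.13,-0.22,0,0,-0.067],[3.79,0.38,-0.21,0,0,-0.066],[3.75,0.63,-0.22,0,-0.001,-0.067],[3.7,0.88,-0.21,0,0,-0.066],
n 16 [0.45 0.03 0.28]
[0.47968589 0.10685156 0.032411  ] [[ 0.12  0.98  0.17]
 [ 0.56 -0.21  0.8 ]
 [ 0.82  0.   -0.57]]
```

>>> play_rows --pt "2.74 -2.63 -0.22 0 0 -0.067" --pt "2.91 -2.44 -0.22 0 0 -0.066" --pt "3.07 -2.25 -0.22 0 0 -0.067" --pt "3.21 -2.04 -0.22 0 0 -0.066" --pt "3.34 -1.82 -0.22 0 0 -0.067" --pt "3.45 -1.59 -0.21 0 0 -0.066" --pt "3.55 -1.36 -0.22 0 0 -0.067" --pt "3.64 -1.12 -0.21 0 0 -0.066" --pt "3.7 -0.88 -0.22 0 0 -0.067" --pt "3.75 -0.63 -0.21 0 0 -0.066" --pt "3.79 -0.38 -0.22 0 0 -0.067" --pt "3.8 -0.13 -0.21 0 0 -0.066" --pt "3.8 0.13 -0.22 0 0 -0.067" --pt "3.79 0.38 -0.21 0 0 -0.066" --pt "3.75 0.63 -0.22 0 -0.001 -0.067" --pt "3.7 0.88 -0.21 0 0 -0.066" --pt "0 0 0 0 0 0" --gripper 1

```text
time_s: 1.52
tool_pos: [0.4515, 0.0345, 0.2798]
orientation: [-0.0, 0.774, 0.633, 0.0]
force: [0.7, -0.9, 0.2]
finger_gap: -0.0001
finger_force: 0.0
```

Run:
```python
from h import *
q,S=lift(0,.61,back=.07,down=.004)
print(cur(),status.observe()["joint_pos"],status.observe()["finger_gap"])
plan([(q+[0,0,.1],S),(q,S)],tm=3,rm=.1)
```

```text
(array([0.45150391, 0.03445412, 0.27977939]), array([[ 1.98692049e-01,  9.80061944e-01,  2.34241480e-04],
       [ 9.80061816e-01, -1.98692147e-01,  5.17481746e-04],
       [ 5.53706108e-04,  1.26751622e-04, -9.99999839e-01]])) [-1.83889925e-01  1.26225723e-01  1.64047486e+00  5.62360905e-04
  1.37475643e+00  1.60238188e-02] -0.00013381148708264045
[0.76,0.13,1.47,0,0.096,0.001],[0.62,0.13,1.54,0,0.096,0.001],[0.47,0.13,1.59,0,0.096,0.001],[0.32,0.13,1.63,-0.001,0.096,0.001],[0.16,0.13,1.66,0,0.096,0.001],[0,0.13,1.66,-0.001,0.096,0.001],[-0.16,0.13,1.65,0,0.096,0],[-0.32,0.13,1.63,0,0.096,0.001],[-0.48,0.13,1.59,-0.001,0.096,0],[-0.63,0.12,1.55,0,0.096,0.001],
[-2.05,0,1.43,0,0,0],[-2.05,0,1.43,0,0,0],[-2.05,0,1.43,0,0,0],[-2.04,0,1.44,0,0,0],
n 14 [0.4796 0.1069 0.0324]
```

>>> play_rows --pt "0.76 0.13 1.47 0 0.096 0.001" --pt "0.62 0.13 1.54 0 0.096 0.001" --pt "0.47 0.13 1.59 0 0.096 0.001" --pt "0.32 0.13 1.63 -0.001 0.096 0.001" --pt "0.16 0.13 1.66 0 0.096 0.001" --pt "0 0.13 1.66 -0.001 0.096 0.001" --pt "-0.16 0.13 1.65 0 0.096 0" --pt "-0.32 0.13 1.63 0 0.096 0.001" --pt "-0.48 0.13 1.59 -0.001 0.096 0" --pt "-0.63 0.12 1.55 0 0.096 0.001" --pt "0 0 0 0 0 0"

```text
time_s: 2.43
tool_pos: [0.4774, 0.1018, 0.1288]
orientation: [-0.293, 0.693, 0.552, 0.359]
force: [-0.6, 1.0, -0.7]
finger_gap: -0.0001
finger_force: 0.0
```

Run:
```python
from h import *
q,S=lift(0,.61,back=.07,down=.004)
p,R=cur();print(p,(R-S).round(3),status.observe()["joint_pos"])
st=plan([(q,S)],tm=3,rm=.1)
q,S=lift(0,.61,down=.004); st=plan([(q,S)],tm=1.5,start=st)
```

```text
[0.47735032 0.10177584 0.12883678] [[ 0.013 -0.002  0.004]
 [-0.005 -0.011  0.001]
 [ 0.002 -0.009  0.002]] [-0.472454    0.47022555  1.95784985  0.97990352  1.27282574 -0.83641508]
[-1.9,0.05,1.49,0.001,-0.001,-0.003],[-1.9,0.05,1.49,0.001,-0.001,-0.004],[-1.9,0.04,1.49,0.001,0,-0.003],[-1.9,0.04,1.49,0.001,-0.001,-0.004],
n 4 [0.4797 0.1069 0.0324]
[0.8,0,1.15,0,0,0],[0.8,0,1.15,0,0,0],[0.8,0,1.15,0,0,0],[0.81,0,1.14,0,0,0],[0.8,0,1.15,0,0,0],
n 5 [0.4942 0.1754 0.0324]
```

>>> play_rows --pt "-1.9 0.05 1.49 0.001 -0.001 -0.003" --pt "-1.9 0.05 1.49 0.001 -0.001 -0.004" --pt "-1.9 0.04 1.49 0.001 0 -0.003" --pt "-1.9 0.04 1.49 0.001 -0.001 -0.004" --pt "0 0 0 0 0 0" --pt "0 0 0 0 0 0" --pt "0 0 0 0 0 0"

```text
time_s: 3.02
tool_pos: [0.4824, 0.1059, 0.0374]
orientation: [-0.286, 0.688, 0.562, 0.359]
force: [0.1, 0.4, 0.6]
finger_gap: -0.0
finger_force: 0.0
```

Run:
```python
from h import *
snap("scene","pics/a.png")
im=cv2.imread("pics/a.png")[100:280,260:500]; cv2.imwrite("pics/a1.png",cv2.resize(im,None,fx=3,fy=3,interpolation=2))
p,R=cur();print(p,(R-Rt(.61)).round(3))
q,S=lift(0,.61,down=.004); st=plan([(q,S)],tm=1.5)
```

```text
[0.48247265 0.10586366 0.03748725] [[-0.009  0.001  0.003]
 [ 0.007  0.003 -0.004]
 [-0.003  0.011 -0.005]]
[0.73,-0.06,1.21,0.001,0.001,0.002],[0.73,-0.05,1.21,0.001,0.001,0.002],[0.73,-0.06,1.21,0.001,0.001,0.002],[0.73,-0.06,1.21,0.001,0.001,0.002],[0.72,-0.05,1.21,0,0.002,0.003],
n 5 [0.4942 0.1754 0.0324]
```

View pics/a1.png

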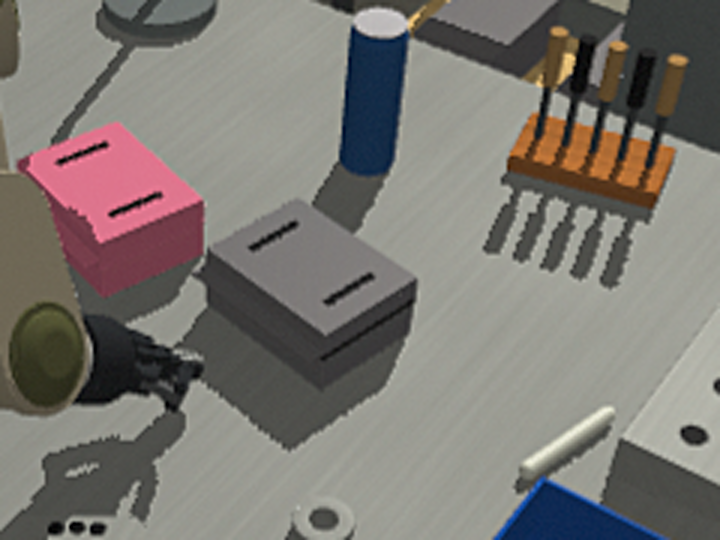

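>>> play_rows --pt "0.73 -0.06 1.21 0.001 0.001 0.002" --pt "0.73 -0.05 1.21 0.001 0.001 0.002" --pt "0.73 -0.06 1.21 0.001 0.001 0.002" --pt "0.73 -0.06 1.21 0.001 0.001 0.002" --pt "0.72 -0.05 1.21 0 0.002 0.003" --pt "0 0 0 0 0 0" --pt "0 0 0 0 0 0" --pt "0 0 0 0 0 0" --pt "0 0 0 0 0 0"

```text
time_s: 3.82
tool_pos: [0.4939, 0.1749, 0.0313]
orientation: [-0.292, 0.689, 0.557, 0.359]
force: [-0.3, 0.8, -0.1]
finger_gap: 0.0002
finger_force: 0.0
```

Run:
```python
from h import *
p,R=cur();q,S=lift(0,.61,down=.004);print(p,q,(R-S).round(3))
w=[lift(t,max(.61,min(t,1.4)),s=.017) for t in np.arange(.1,1.71,.1)]
st=plan(w[:4],tm=1.5)
st=plan(w[4:],tm=1.5,start=st)
```

```text
[0.49390988 0.1749273  0.03133053] [0.49419566 0.17533124 0.032411  ] [[ 0.002 -0.     0.   ]
 [-0.001 -0.001  0.001]
 [ 0.001 -0.002  0.001]]
[0.81,0.01,-0.39,0,0,-0.001],[0.8,0.01,-0.4,0,-0.001,-0.001],
[1.24,0,-0.61,0,0,0],
[1.29,0,-0.48,0,0,0],
[1.33,0,-0.36,0,0,0],
n 5 [0.4968 0.1876 0.089 ]
[1.36,0,-0.22,0,0,0],
[1.38,-0.01,-0.08,0,0,0],
[1.36,0,-0.05,0,-0.09,0],
[1.35,0,-0.04,0,-0.1,0],
[1.35,0,-0.04,0,-0.1,0],
[1.36,0,-0.04,0,-0.1,0],
[1.35,0,-0.05,0,-0.1,0],
[1.35,0,-0.04,0,-0.1,0],
[1.36,0,-0.04,0,-0.1,0],
[1.35,0,-0.04,0,-0.1,0],
[1.38,0,0.07,0,0,0],
[1.36,0,0.2,0,0,0],
[1.34,0,0.34,0,0,0],
n 13 [0.5255 0.323  0.1781]
```

>>> play_rows --pt "0.81 0.01 -0.39 0 0 0" --pt "0.8 0.01 -0.4 0 0 0" --pt "0.62 0 -0.31 0 0 0" --pt "0.62 0 -0.3 0 0 0" --pt "0.65 0 -0.24 0 0 0" --pt "0.64 0 -0.24 0 0 0" --pt "0.67 0 -0.18 0 0 0" --pt "0.66 0 -0.18 0 0 0" --pt "0 0 0 0 0 0" --pt "0 0 0 0 0 0"

```text
time_s: 4.65
tool_pos: [0.4966, 0.1885, 0.0888]
orientation: [-0.292, 0.689, 0.558, 0.359]
force: [0.4, -2.1, -0.6]
finger_gap: 0.0001
finger_force: 0.6
```

Run:
```python
from h import *
p,R=cur();q,S=lift(.4,.61,s=.017);print(p,q)
im,d=snap("top"); W=cloud("top",d)[200:300,195:290].reshape(-1,3)
a=(W-C)@u
for lo in np.arange(-.1,.08,.02):
    m=(a>lo)&(a<lo+.02)&(abs((W-C)@np.cross(Z,u))<.06); print(round(lo+.01,3),np.nanpercentile(W[m,2],[20,50,80]).round(3) if m.sum() else '')
```

```text
[0.49664543 0.18849945 0.08882096] [0.49679351 0.18759192 0.089005  ]
-0.09 [0.002 0.113 0.122]
-0.07 [0.001 0.029 0.106]
-0.05 [0.095 0.103 0.109]
-0.03 [0.108 0.111 0.115]
-0.01 [0.101 0.103 0.106]
0.01 [0.092 0.095 0.098]
0.03 [0.084 0.087 0.09 ]
0.05 [0.075 0.078 0.081]
0.07 [0.07  0.072 0.074]
```

>>> play_rows --pt "1.36 0 -0.22 0 0 0" --pt "1.38 0 -0.08 0 0 0" --pt "1.36 0 -0.05 0 -0.09 0" --pt "1.35 0 -0.04 0 -0.1 0" --pt "1.35 0 -0.04 0 -0.1 0" --pt "1.36 0 -0.04 0 -0.1 0" --pt "1.35 0 -0.05 0 -0.1 0" --pt "1.35 0 -0.04 0 -0.1 0" --pt "0.68 0 -0.02 0 -0.05 0" --pt "0.68 0 -0.02 0 -0.05 0" --pt "0.68 0 -0.02 0 -0.05 0" --pt "0.67 0 -0.02 0 -0.05 0" --pt "0.69 0 0.04 0 0 0" --pt "0.69 0 0.04 0 0 0" --pt "0.68 0 0.1 0 0 0" --pt "0.68 0 0.1 0 0 0" --pt "0 0 0 0 0 0"

```text
time_s: 6.12
tool_pos: [0.5228, 0.311, 0.1778]
orientation: [-0.056, 0.774, 0.627, 0.066]
force: [0.5, 0.5, 1.0]
finger_gap: -0.0001
finger_force: 0.0
```

Run:
```python
from h import *
p,R=cur();print(p,R.round(2))
im,d=snap("scene"); W=cloud("scene",d)
m=(abs((W-C)@np.cross(Z,u))<.08)&(((W-C)@u)>.04)&(((W-C)@u)<.16)&(W[...,2]>.05)&(W[...,2]<.25)
Q=W[m]; a=(Q-C)@u
for z in np.arange(.05,.23,.02):
    k=(Q[:,2]>z)&(Q[:,2]<z+.02); print(round(z+.01,2),k.sum(),np.percentile(a[k],[20,50,80]).round(3) if k.sum() else '')
plan([(p-.10*u+[0,0,.11],Rt(1.57))],tm=3)
```

```text
[0.52284063 0.31095322 0.17779873] [[ 0.2   0.98  0.03]
 [ 0.96 -0.21  0.17]
 [ 0.17 -0.   -0.99]]
0.06 414 [0.067 0.081 0.084]
0.08 288 [0.083 0.086 0.088]
0.1 306 [0.086 0.089 0.091]
0.12 301 [0.089 0.092 0.095]
0.14 204 [0.091 0.095 0.097]
0.16 145 [0.08  0.082 0.084]
0.18 198 [0.051 0.083 0.086]
0.2 40 [0.042 0.044 0.047]
0.22 43 [0.042 0.046 0.055]
[-1.58,-0.01,-2.51,-0.001,-0.034,0],[-1.67,0,-2.45,-0.001,-0.034,0],[-1.75,0,-2.4,0,-0.034,0],[-1.83,-0.01,-2.33,-0.001,-0.035,0],[-1.91,0,-2.27,0,-0.034,-0.001],
n 5 [0.5021 0.2131 0.2878]
```

>>> play_rows --pt "-1.58 0 -2.51 0 -0.034 0" --pt "-1.67 0 -2.45 0 -0.034 0" --pt "-1.75 0 -2.4 0 -0.034 0" --pt "-1.83 0 -2.33 0 -0.035 0" --pt "-1.91 0 -2.27 0 -0.034 0" --pt "-3.5 0 0 0 0 0" --pt "-3.5 0 0 0 0 0" --pt "-3.5 0 0 0 0 0" --pt "-3.5 0 0 0 0 0" --pt "0 0 0 0 0 0" --pt "0 0 0 0 0 0" --gripper 0.3

```text
time_s: 7.08
tool_pos: [0.4731, 0.0746, 0.2881]
orientation: [-0.001, 0.778, 0.628, -0.0]
force: [-0.4, 1.4, -0.0]
finger_gap: 0.0596
finger_force: 0.0
```

Run:
```python
from h import *
p,R=cur();print(p)
out=[];v=np.cross(Z,u)
for c in("scene","top"):
    im,d=snap(c); np.savez(f"{c}1.npz",im=im,d=d); W=cloud(c,d); D=W-C; a=D@u; b=D@v
    for nm,s in(("+y",1),("-y",-1)):
        m=(abs(a)<.058)&(b*s>.01)&(b*s<.065)&(W[...,2]>.049)&(W[...,2]<.06)
        Q=np.stack([a[m],b[m]],-1)
        r=cv2.minAreaRect((Q*1000).astype(np.float32)); print(c,nm,m.sum(),np.round(r[0],1),np.round(r[1],1),round(r[2],1),np.median(W[m][:,2]),np.percentile(Q,[3,97],0).round(4).tolist())
    m=(abs(b)<.06)&(a>.07)&(a<.2)&(W[...,2]>.1)&(W[...,2]<.17); print("lid",m.sum(),np.polyfit(W[m][:,2],a[m],1) if m.sum()>20 else '')
    k,ds,Rc,t=K(c); g=np.mgrid[-1:1:400j,-1:1:400j]*.1
    X=(C-g[0][...,None]*u-g[1][...,None]*v+.055*Z).reshape(-1,3)
    uv=cv2.projectPoints(X,cv2.Rodrigues(Rc)[0],t,k,ds)[0].reshape(400,400,2).astype(np.float32)
    out.append(cv2.remap(im,uv,None,cv2.INTER_CUBIC))
cv2.imwrite("pics/b.png",np.hstack(out)[:,:,::-1])
```

```text
[0.47313601 0.07456852 0.28814052]
scene +y 186 [ 2.9 39.6] [ 46.8 104. ] 88.4 0.055171084329421666 [[-0.0286, 0.0192], [0.0314, 0.051]]
scene -y 266 [ -0.2 -38. ] [ 50.5 112.3] 85.2 0.05535601005657324 [[-0.039, -0.0535], [0.0403, -0.0216]]
lid 738 [0.00446626 0.10489733]
top +y 258 [12.3 37.3] [91.2 53.9] 0.3 0.055273760496809286 [[-0.0278, 0.0127], [0.0483, 0.0618]]
top -y 255 [ 15.6 -38.4] [86.9 52.9] 3.3 0.05564913010221718 [[-0.0244, -0.0583], [0.0527, -0.0171]]
lid 473 [0.07281777 0.09275056]
```

View pics/b.png

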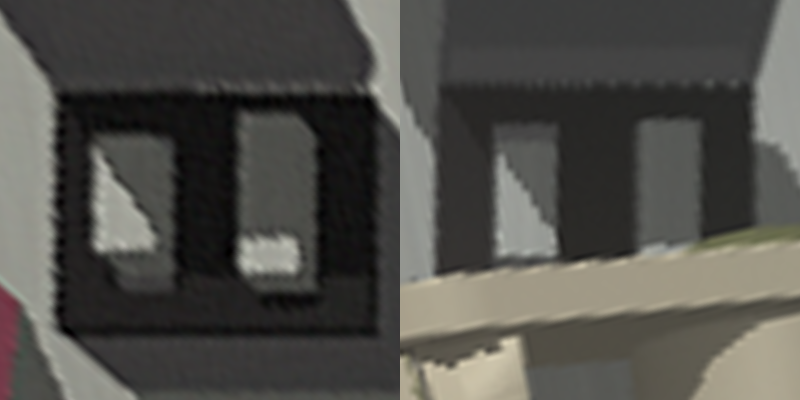

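Run:
```python
from h import *
v=np.cross(Z,u); f=np.load("scene1.npz"); W=cloud("scene",f["d"]);D=W-C;a=D@u;b=D@v
m=(abs(b)<.05)&(a>.05)&(a<.25)&(W[...,2]>.06)&(W[...,2]<.22)
for z in np.arange(.06,.2,.02):
    k=m&(abs(W[...,2]-z-.01)<.01); print(round(z+.01,2),k.sum(),np.percentile(a[k],[10,50,90]).round(3) if k.sum() else '')
g=C-.025*u-.0365*v; print(g)
st=plan([(g+.15*Z,Rt(np.pi/2)),(g+.075*Z,Rt(np.pi/2)),(g+.058*Z,Rt(np.pi/2))],tm=2.5)
```

```text
0.07 204 [0.085 0.089 0.094]
0.09 198 [0.093 0.097 0.1  ]
0.11 217 [0.099 0.103 0.107]
0.13 211 [0.106 0.11  0.114]
0.15 69 [0.1   0.103 0.114]
0.17 227 [0.1   0.104 0.108]
0.19 1 [0.102 0.102 0.102]
0.21 0 
[0.5420252  0.22497716 0.        ]
[1.77,0.41,1.54,0,0,0],[1.77,0.41,1.53,0,0,0],[1.77,0.41,1.54,0,0,0],[1.77,0.4,1.53,0,0,0],[1.77,0.41,1.54,-0.001,0,0],[1.77,0.4,1.53,0,0,0],[1.78,0.4,1.54,-0.001,-0.001,0],[1.78,0.4,1.53,0,0,0],[1.77,0.41,1.54,-0.001,-0.001,-0.001],
[0,0,2.5,0,0,0],[0,0,2.5,0,0,0],[0.01,0,2.5,0,0,0],
[0,-0.01,1.7,0,0,0],
n 13 [0.542 0.225 0.058]
```

>>> play_rows --pt "1.77 0.41 1.54 0 0 0" --pt "1.77 0.41 1.53 0 0 0" --pt "1.77 0.41 1.54 0 0 0" --pt "1.77 0.4 1.53 0 0 0" --pt "1.77 0.41 1.54 0 0 0" --pt "1.77 0.4 1.53 0 0 0" --pt "1.78 0.4 1.54 0 0 0" --pt "1.78 0.4 1.53 0 0 0" --pt "1.77 0.41 1.54 0 0 0" --pt "0 0 2.5 0 0 0" --pt "0 0 2.5 0 0 0" --pt "0 0 2.5 0 0 0" --pt "0 0 0 0 0 0" --pt "0 0 0 0 0 0" --pt "0 0 0 0 0 0" --gripper 0.45

```text
time_s: 8.43
tool_pos: [0.5423, 0.2255, 0.0763]
orientation: [-0.001, 0.777, 0.63, 0.0]
force: [0.3, -0.4, 0.7]
finger_gap: 0.0467
finger_force: 0.0
```

Run:
```python
from h import *
v=np.cross(Z,u);p,R=cur();print(p,((p-C)@u,(p-C)@v),(R-Rt(np.pi/2)).round(3))
out=[]
for c in ("scene","top"):
    im,d=snap(c)
    k,ds,Rc,t=K(c); g=np.mgrid[-1:1:400j,-1:1:400j]*.08
    X=(C-g[0][...,None]*u-g[1][...,None]*v+.055*Z).reshape(-1,3)
    uv=cv2.projectPoints(X,cv2.Rodrigues(Rc)[0],t,k,ds)[0].reshape(400,400,2).astype(np.float32)
    out.append(cv2.remap(im,uv,None,cv2.INTER_CUBIC))
cv2.imwrite("pics/c.png",np.hstack(out)[:,:,::-1])
```

```text
[0.54226872 0.22552096 0.07625119] (np.float64(-0.024417533458552982), np.float64(-0.03662551212059117)) [[-0.     0.    -0.001]
 [ 0.     0.     0.002]
 [ 0.002 -0.001  0.   ]]
```

View pics/c.png

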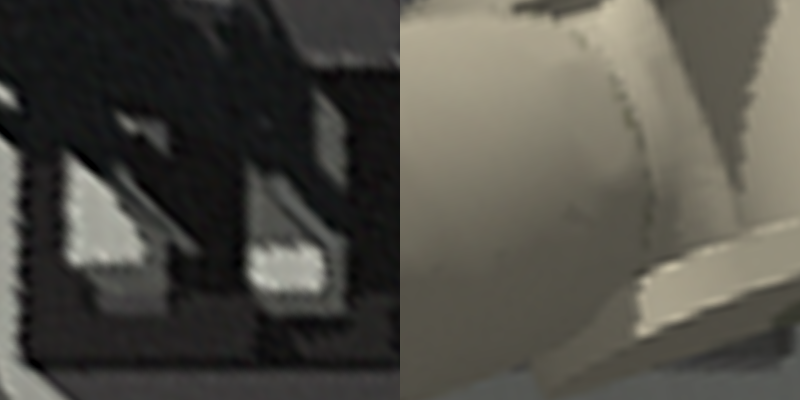

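The fingers straddle the right-hand, longer block; its front end is at about (290,290) in the left half. I'll descend and grip.

>>> play_rows --pt "0 0 0.9 0 0 0" --pt "0 0 0.9 0 0 0" --pt "0 0 0 0 0 0" --pt "0 0 0 0 0 0"

```text
time_s: 8.87
tool_pos: [0.5418, 0.2248, 0.0566]
orientation: [-0.001, 0.777, 0.629, -0.0]
force: [1.2, 0.8, 1.9]
finger_gap: 0.047
finger_force: 1.0
```

>>> play_rows --pt "0 0 0 0 0 0" --pt "0 0 0 0 0 0" --pt "0 0 0 0 0 0" --pt "0 0 0 0 0 0" --pt "0 0 0 0 0 0" --pt "0 0 0 0 0 0" --gripper 1

```text
time_s: 9.37
tool_pos: [0.5424, 0.2252, 0.0589]
orientation: [-0.001, 0.777, 0.629, 0.001]
force: [-5.8, -0.6, 18.3]
finger_gap: 0.0279
finger_force: 64.0
```

>>> play_rows --pt "0 0 -0.3 0 0 0" --pt "0 0 -0.4 0 0 0" --pt "0 0 -0.4 0 0 0" --pt "0 0 0 0 0 0" --pt "0 0 0 0 0 0"

```text
time_s: 9.78
tool_pos: [0.5415, 0.2246, 0.0675]
orientation: [-0.002, 0.777, 0.629, -0.001]
force: [-0.2, -0.2, -3.6]
finger_gap: 0.0283
finger_force: 59.3
```

Run:
```python
from h import *
v=np.cross(Z,u);im,d=snap("scene","pics/d0.png"); W=cloud("scene",d);D=W-C;a=D@u;b=D@v
cv2.imwrite("pics/d.png",cv2.resize(cv2.imread("pics/d0.png")[120:260,280:440],None,fx=4,fy=4,interpolation=2))
```

```text
(no output)
```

View pics/d.png

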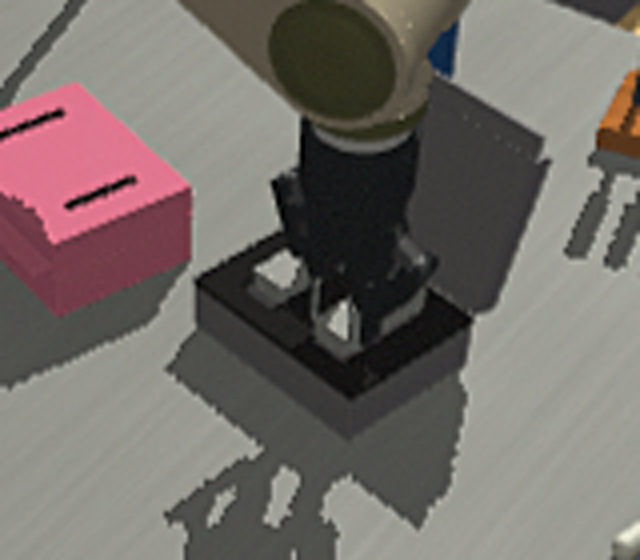

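Run:
```python
from h import *
m=-.154; w=np.array([np.cos(m),np.sin(m),0]); n=np.cross(Z,w); M=np.array([.577,-.1775,0])
out=[]
for c in("scene","top"):
    f=np.load(c+"0.npz");im,d=f["im"],f["d"];W=cloud(c,d);D=W-M;a=D@w;b=D@n
    def box(mask,nm):
        if mask.sum()>5: r=cv2.minAreaRect((np.stack([a[mask],b[mask]],-1)*1000).astype(np.float32)); print(c,nm,mask.sum(),np.round(r[0],1),np.round(r[1],1),round(r[2],1))
    z=W[...,2]
    box((abs(a-.02)<.05)&(abs(b)<.05)&(z>.07)&(z<.08),"bridge")
    box((a>.043)&(a<.11)&(abs(b)<.05)&(z>.057)&(z<.067),"cheeks")
    box((abs(a-.01)<.1)&(abs(b)<.1)&(z>.052)&(z<.1)&((a<-.01)|(abs(b)>.042)),"other")
    k=(z>.052)&(z<.1)&(abs(a-.01)<.1)&(abs(b)<.1)&((a<-.01)|(abs(b)>.042)); print(np.unique((np.stack([a[k],b[k]],-1)*100).round().astype(int),axis=0,return_counts=True))
    k_,ds,Rc,t=K(c)
    for zz in (.046,):
        g=np.mgrid[-1:1:400j,-1:1:400j]*.09
        X=(M-g[0][...,None]*w-g[1][...,None]*n+zz*Z).reshape(-1,3)
        uv=cv2.projectPoints(X,cv2.Rodrigues(Rc)[0],t,k_,ds)[0].reshape(400,400,2).astype(np.float32)
        o=cv2.remap(im,uv,None,cv2.INTER_CUBIC); o[::50,:,0]=255; o[:,200,1]=255; out.append(o)
cv2.imwrite("pics/e.png",np.hstack(out)[:,:,::-1])
```

```text
scene bridge 408 [20.1  0.8] [60.8 43.1] 88.6
scene cheeks 299 [76.7  0.7] [61.2 66.3] 88.8
scene other 71 [ 48.3 -74.2] [17.2 12.7] 61.0
(array([[ 4, -8],
       [ 4, -7],
       [ 5, -8],
       [ 5, -7],
       [ 5, -6],
       [ 6, -7]]), array([ 9,  2, 27, 31,  1,  1]))
top bridge 233 [34.6 -1.1] [70.5 57.9] 0.8
top cheeks 148 [77.2 -1.4] [57.8 65. ] 89.9
top other 76 [4.  3.5] [164.1 191.7] 1.6
(array([[-8,  6],
       [-7,  1],
       [-7,  2],
       [-7,  4],
       [-6, -7],
       [-6,  1],
       [-6,  2],
       [-6,  5],
       [-5, -5],
       [-5,  3],
       [-4,  2],
       [-4,  4],
       [-4,  5],
       [-4,  7],
       [-4,  9],
       [-4, 10],
       [-3, -6],
       [-3, -1],
       [-3,  0],
       [-3,  5],
       [-3,  7],
       [-1,  0],
       [-1,  7],
       [ 0, -6],
       [ 0, -4],
       [ 0,  9],
       [ 1, -9],
       [ 1,  5],
       [ 1,  6],
       [ 3, -8],
       [ 3, -6],
       [ 3,  6],
       [ 4, -8],
       [ 4, -7],
       [ 4,  4],
       [ 4,  6],
       [ 4,  8],
       [ 5, -8],
       [ 5, -7],
       [ 5,  8],
       [ 6, -5],
       [ 6,  7],
       [ 7,  7],
       [ 7,  8],
       [ 8, -9],
       [ 8, -8],
       [ 8,  7],
       [ 9, -7],
       [ 9,  4]]), array([1, 1, 1, 1, 1, 1, 3, 1, 1, 1, 1, 1, 1, 1, 1, 1, 1, 1, 1, 1, 1, 1,
       1, 1, 1, 1, 1, 2, 1, 2, 1, 1, 5, 9, 1, 1, 1, 3, 9, 1, 1, 1, 1, 1,
       1, 2, 1, 1, 1]))
```

View pics/e.png

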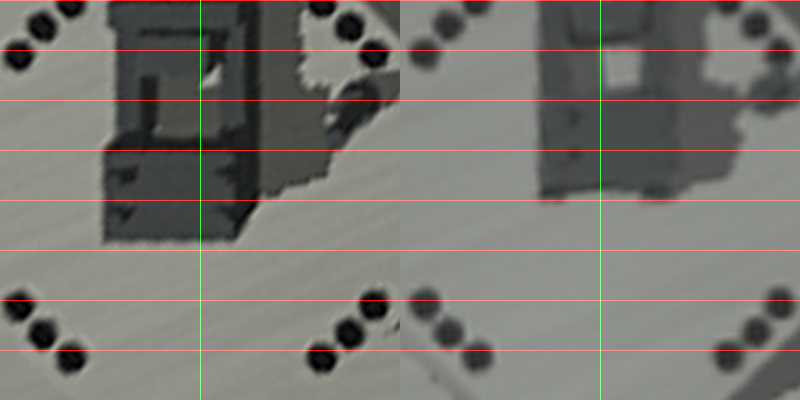

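>>> play_rows --pt "0 0 -2 0 0 0" --pt "0 0 -2 0 0 0" --pt "0 0 -2 0 0 0" --pt "0 0 -2 0 0 0" --pt "0 0 -2 0 0 0" --pt "0 0 -2 0 0 0" --pt "0 0 0 0 0 0" --pt "0 0 0 0 0 0"

```text
time_s: 10.5
tool_pos: [0.542, 0.2246, 0.1876]
orientation: [-0.001, 0.777, 0.629, -0.0]
force: [-1.0, -0.2, -3.6]
finger_gap: 0.0284
finger_force: 60.3
```

```bash
cat >> h.py <<'E'
m=-.154; w=np.array([np.cos(m),np.sin(m),0]); n=np.cross(Z,w); M=np.array([.577,-.1775,0])
RM=Rt(np.pi/2,m)
E
python3 - <<'E'
from h import *
plan([(M-.095*w+.13*Z,RM),(M-.095*w+.075*Z,RM)],tm=4,rm=.1)
E
```

```text
[-2.45,0.14,0.36,0,0,0.095],[-2.42,0.38,0.36,0,0,0.095],[-2.37,0.6,0.36,0,0,0.095],[-2.31,0.83,0.36,0,0,0.095],[-2.22,1.04,0.36,0,0,0.095],[-2.11,1.25,0.36,0,0,0.095],[-1.98,1.44,0.35,0,0,0.095],[-1.84,1.62,0.36,0,0,0.094],[-1.67,1.79,0.35,0,0,0.095],[-1.5,1.94,0.36,0,0,0.094],[-1.31,2.07,0.35,0,0,0.095],[-1.11,2.18,0.36,0,0,0.094],[-0.9,2.28,0.35,0,0,0.095],[-0.67,2.35,0.36,-0.001,0.001,0.094],[-0.45,2.41,0.35,0,0,0.095],[-0.23,2.44,0.36,-0.001,0.001,0.094],
[0,0,2.75,0,0,0],[0,0,2.75,0,0,0],
n 18 [ 0.4831 -0.1629  0.075 ]
```

>>> play_rows --pt "-2.45 0.14 0.36 0 0 0.095" --pt "-2.42 0.38 0.36 0 0 0.095" --pt "-2.37 0.6 0.36 0 0 0.095" --pt "-2.31 0.83 0.36 0 0 0.095" --pt "-2.22 1.04 0.36 0 0 0.095" --pt "-2.11 1.25 0.36 0 0 0.095" --pt "-1.98 1.44 0.35 0 0 0.095" --pt "-1.84 1.62 0.36 0 0 0.094" --pt "-1.67 1.79 0.35 0 0 0.095" --pt "-1.5 1.94 0.36 0 0 0.094" --pt "-1.31 2.07 0.35 0 0 0.095" --pt "-1.11 2.18 0.36 0 0 0.094" --pt "-0.9 2.28 0.35 0 0 0.095" --pt "-0.67 2.35 0.36 0 0 0.094" --pt "-0.45 2.41 0.35 0 0 0.095" --pt "-0.23 2.44 0.36 0 0 0.094" --pt "0 0 2.75 0 0 0" --pt "0 0 2.75 0 0 0" --pt "0 0 0 0 0 0" --pt "0 0 0 0 0 0"

```text
time_s: 12.17
tool_pos: [0.4817, -0.1621, 0.0737]
orientation: [-0.002, 0.997, -0.077, -0.004]
force: [1.0, 0.3, -2.5]
finger_gap: 0.0284
finger_force: 60.7
```

Run:
```python
from h import *
p,R=cur();D=p-M;print(p,D@w,D@n,(R-RM).round(3))
out=[]
for c in("scene","top"):
    im,d=snap(c);W=cloud(c,d);k_,ds,Rc,t=K(c);D=W-M;a=D@w;b=D@n;z=W[...,2]
    k=(a>-.068)&(a<-.02)&(abs(b)<.03)&(z>.06)&(z<.085);print(c,k.sum())
    if k.sum()>20:
        Q=np.stack([a[k],b[k]],-1);r=cv2.minAreaRect((Q*1000).astype(np.float32));print(np.round(r[0],1),np.round(r[1],1),r[2],np.percentile(Q,[2,98],0).round(4).tolist(),np.percentile(z[k],[10,50,90]).round(4),np.polyfit(a[k],z[k],1))
    g=np.mgrid[-1:1:400j,-1:1:400j]*.09
    X=(M-g[0][...,None]*w-g[1][...,None]*n+.072*Z).reshape(-1,3)
    uv=cv2.projectPoints(X,cv2.Rodrigues(Rc)[0],t,k_,ds)[0].reshape(400,400,2).astype(np.float32)
    o=cv2.remap(im,uv,None,cv2.INTER_CUBIC); o[::50,:,0]=255; o[:,200,1]=255; out.append(o)
cv2.imwrite("pics/f.png",np.hstack(out)[:,:,::-1])
```

```text
[ 0.4817046  -0.16213019  0.07367364] -0.09652522433166277 0.0005703590679057506 [[ 0.     0.    -0.007]
 [ 0.    -0.     0.004]
 [-0.007 -0.003  0.   ]]
scene 220
[-48.9   1.5] [31.6 39.1] 87.84014129638672 [[-0.0673, -0.013], [-0.03, 0.0165]] [0.0645 0.0693 0.0714] [-0.04952843  0.06630091]
top 0
```

View pics/f.png

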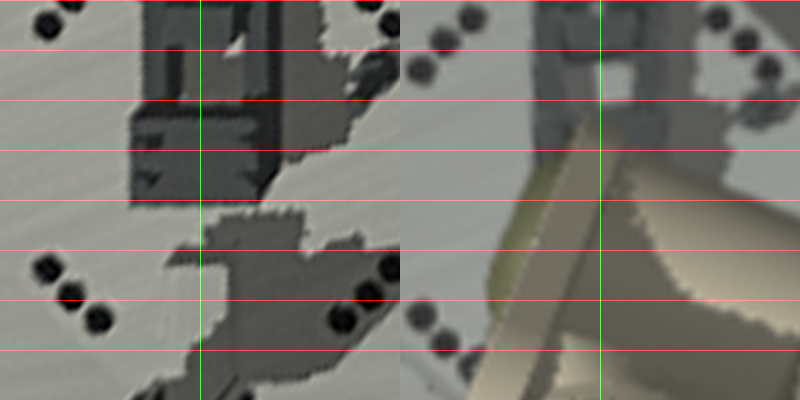

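Run:
```python
from h import *
st=plan([(M-.09*w+.0655*Z,RM)],tm=.5)
st=plan([(M-.062*w+.0655*Z,RM)],tm=.5,start=st)
```

```text
[0.16,0,0.35,0,0.001,0],[0.17,0.01,0.35,0,0.001,0],[0.16,0,0.35,-0.001,0,0.001],
n 3 [ 0.488  -0.1637  0.0655]
[0.47,0,0,0,0,0],[0.47,0,0,0,0,0],[0.47,0,0,0,0,0],[0.46,0,0,0,0,0],[0.47,0,0,0,0,0],[0.46,0,0,0,0,0],
n 6 [ 0.5157 -0.168   0.0655]
```

>>> play_rows --pt "0.16 0.02 0.3 0 0 0" --pt "0.16 0.02 0.3 0 0 0" --pt "0.16 0.01 0.3 0 0 0" --pt "0 0 0 0 0 0" --pt "0 0 0 0 0 0" --pt "0 0 0 0 0 0" --pt "0 0 0 0 0 0" --pt "0 0 0 0 0 0"

```text
time_s: 12.93
tool_pos: [0.4875, -0.1641, 0.0664]
orientation: [-0.001, 0.997, -0.077, -0.001]
force: [0.5, -0.3, -3.5]
finger_gap: 0.0286
finger_force: 60.7
```

Run:
```python
from h import *
p,R=cur();D=p-M;print(p,D@w,D@n,(R-RM).round(3))
```

```text
[ 0.48751863 -0.16409582  0.0663806 ] -0.09047849047250325 -0.00048018361166543485 [[ 0.     0.    -0.002]
 [ 0.    -0.     0.001]
 [-0.003 -0.001  0.   ]]
```

>>> play_rows --pt "0 0 0.05 0 0 0" --pt "0 0 0.05 0 0 0" --pt "0 0 0 0 0 0" --pt "0 0 0 0 0 0"

```text
time_s: 13.27
tool_pos: [0.4875, -0.1641, 0.0653]
orientation: [-0.001, 0.997, -0.077, -0.001]
force: [-0.5, -0.5, -1.6]
finger_gap: 0.0283
finger_force: 60.9
```

>>> play_rows --pt "0 0 0.05 0 0 0" --pt "0 0 0 0 0 0" --pt "0 0 0 0 0 0"

```text
time_s: 13.52
tool_pos: [0.4875, -0.1641, 0.0649]
orientation: [-0.001, 0.997, -0.077, -0.001]
force: [-2.2, 0.4, 0.5]
finger_gap: 0.028
finger_force: 61.1
```

>>> play_rows --pt "0.4 0 0 0 0 0" --pt "0.4 0 0 0 0 0" --pt "0.4 0 0 0 0 0" --pt "0.4 0 0 0 0 0" --pt "0.4 0 0 0 0 0" --pt "0.3 0 0 0 0 0" --pt "0.3 0 0 0 0 0" --pt "0.3 0 0 0 0 0" --pt "0 0 0 0 0 0"

```text
time_s: 14.27
tool_pos: [0.5169, -0.1687, 0.0649]
orientation: [-0.0, 0.997, -0.077, -0.001]
force: [-1.3, 0.3, 2.4]
finger_gap: 0.0285
finger_force: 61.5
```

>>> play_rows --pt "0.3 0 0 0 0 0" --pt "0.3 0 0 0 0 0" --pt "0.3 0 0 0 0 0" --pt "0 0 0 0 0 0"

```text
time_s: 14.6
tool_pos: [0.5255, -0.17, 0.0649]
orientation: [-0.001, 0.997, -0.077, -0.001]
force: [-0.9, 1.4, 4.5]
finger_gap: 0.0284
finger_force: 61.7
```

>>> play_rows --pt "0.3 0 0 0 0 0" --pt "0.3 0 0 0 0 0" --pt "0.3 0 0 0 0 0" --pt "0.3 0 0 0 0 0" --pt "0.3 0 0 0 0 0" --pt "0 0 0 0 0 0"

```text
time_s: 15.1
tool_pos: [0.5402, -0.1723, 0.0648]
orientation: [-0.001, 0.997, -0.077, -0.001]
force: [-1.1, 0.2, 4.2]
finger_gap: 0.0284
finger_force: 61.7
```

>>> play_rows --pt "0.3 0 0 0 0 0" --pt "0.3 0 0 0 0 0" --pt "0.3 0 0 0 0 0" --pt "0.3 0 0 0 0 0" --pt "0.3 0 0 0 0 0" --pt "0 0 0 0 0 0" --pt "0 0 0 0 0 0"

```text
time_s: 15.68
tool_pos: [0.5551, -0.1746, 0.0648]
orientation: [-0.0, 0.997, -0.077, -0.001]
force: [-1.0, 0.4, 4.1]
finger_gap: 0.0279
finger_force: 61.7
```

Run:
```python
from h import *
p,R=cur();D=p-M;print(p,D@w,D@n,(R-RM).round(3))
for c in("scene",):
    im,d=snap(c);k_,ds,Rc,t=K(c)
    g=np.mgrid[-1:1:500j,-1:1:500j]*.09
    X=(M+.02*w-g[0][...,None]*w-g[1][...,None]*n+.061*Z).reshape(-1,3)
    uv=cv2.projectPoints(X,cv2.Rodrigues(Rc)[0],t,k_,ds)[0].reshape(500,500,2).astype(np.float32)
    o=cv2.remap(im,uv,None,cv2.INTER_CUBIC); cv2.imwrite("pics/g.png",o[:,:,::-1])
```

```text
[ 0.55505748 -0.17459472  0.06484949] -0.022128482564682958 -0.0004949137397966143 [[ 0.     0.    -0.002]
 [ 0.    -0.     0.001]
 [-0.002 -0.001  0.   ]]
```

View pics/g.png

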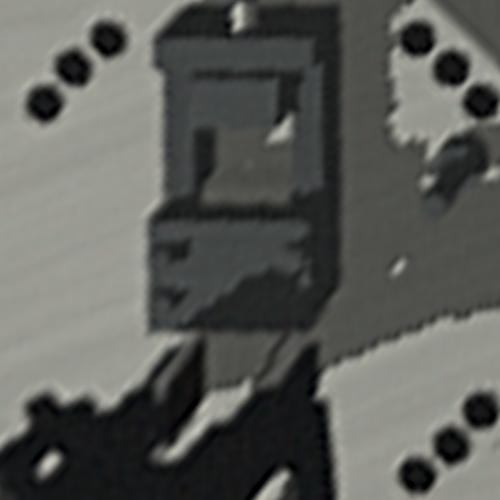

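>>> play_rows --pt "0.2 0 0 0 0 0" --pt "0.2 0 0 0 0 0" --pt "0.2 0 0 0 0 0" --pt "0 0 0 0 0 0" --pt "0 0 0 0 0 0"

```text
time_s: 16.15
tool_pos: [0.5606, -0.1754, 0.0648]
orientation: [-0.001, 0.997, -0.077, -0.001]
force: [-2.9, -0.3, 6.8]
finger_gap: 0.0284
finger_force: 61.9
```

>>> play_rows --pt "0 0 0 0 0 0" --pt "0 0 0 0 0 0" --pt "0 0 0 0 0 0" --pt "0 0 0 0 0 0" --pt "0 0 -2 0 0 0" --pt "0 0 -2 0 0 0" --pt "0 0 -1 0 0 0" --pt "-2 0 0 0 0 0" --pt "-2 0 0 0 0 0" --pt "-1.5 0 0 0 0 0" --pt "0 0 0 0 0 0" --gripper 0.45

```text
time_s: 17.07
tool_pos: [0.5045, -0.1664, 0.1145]
orientation: [-0.001, 0.997, -0.077, -0.002]
force: [-0.3, 0.0, -0.4]
finger_gap: 0.0472
finger_force: 0.0
```

>>> play_rows --pt "0 0 0 0 0 0" --pt "0 0 0 0 0 0" --pt "0 0 0 0 0 0" --pt "0 0 0 0 0 0" --pt "0 0 0 0 0 0" --gripper 1

```text
time_s: 17.48
tool_pos: [0.5067, -0.1671, 0.1145]
orientation: [-0.001, 0.997, -0.077, -0.001]
force: [0.0, 0.6, 0.4]
finger_gap: -0.0002
finger_force: 0.0
```

Run:
```python
from h import *
p,R=cur();D=p-M;print(p,D@w,D@n,(R-RM).round(3))
im,d=snap("scene");W=cloud("scene",d);D=W-M;a=D@w;b=D@n;z=W[...,2]
k=(a>-.06)&(a<.0)&(abs(b)<.025)&(z>.052)&(z<.068);Q=np.stack([a[k],b[k]],-1);print(k.sum(),np.percentile(Q,[2,50,98],0).round(4),np.median(z[k]))
k=(a>-.06)&(a<.04)&(abs(b)<.035)&(z>.071)&(z<.08);Q=np.stack([a[k],b[k]],-1);print("bridge",np.percentile(Q,[2,98],0).round(4))
```

```text
[ 0.50673203 -0.16708177  0.11452182] -0.07103444809025927 -0.0004836105281510661 [[ 0.     0.001 -0.003]
 [ 0.001 -0.     0.002]
 [-0.003 -0.001  0.   ]]
113 [[-0.0292 -0.0142]
 [-0.0196 -0.0001]
 [-0.0093  0.0157]] 0.06105355307065536
bridge [[ 0.0004 -0.0279]
 [ 0.0393  0.0278]]
```

>>> play_rows --pt "0 -0.05 1.75 0 0 0" --pt "0 0 1.75 0 0 0" --pt "0 0 1.7 0 0 0" --pt "0.4 0 0 0 0 0" --pt "0.4 0 0 0 0 0" --pt "0.4 0 0 0 0 0" --pt "0.2 0 0 0 0 0" --pt "0 0 0 0 0 0" --pt "0 0 0 0 0 0"

```text
time_s: 18.28
tool_pos: [0.5204, -0.1686, 0.0631]
orientation: [-0.001, 0.997, -0.077, -0.001]
force: [0.3, -0.2, 0.6]
finger_gap: -0.0
finger_force: 0.0
```

>>> play_rows --pt "0.15 0 0 0 0 0" --pt "0.15 0 0 0 0 0" --pt "0.15 0 0 0 0 0" --pt "0.15 0 0 0 0 0" --pt "0.15 0 0 0 0 0" --pt "0 0 0 0 0 0"

```text
time_s: 18.78
tool_pos: [0.5278, -0.1698, 0.0626]
orientation: [-0.001, 0.997, -0.077, -0.001]
force: [-0.4, -0.8, -0.4]
finger_gap: 0.0001
finger_force: 0.0
```

>>> play_rows --pt "0.15 0 0 0 0 0" --pt "0.15 0 0 0 0 0" --pt "0.15 0 0 0 0 0" --pt "0.15 0 0 0 0 0" --pt "0.15 0 0 0 0 0" --pt "0.15 0 0 0 0 0" --pt "0 0 0 0 0 0"

```text
time_s: 19.37
tool_pos: [0.5365, -0.1711, 0.0626]
orientation: [-0.001, 0.997, -0.077, -0.002]
force: [0.4, 0.5, 0.3]
finger_gap: -0.0003
finger_force: 0.3
```

>>> play_rows --pt "0.1 0 0 0 0 0" --pt "0.1 0 0 0 0 0" --pt "0.1 0 0 0 0 0" --pt "0.1 0 0 0 0 0" --pt "0 0 0 0 0 0"

```text
time_s: 19.78
tool_pos: [0.5406, -0.1718, 0.0625]
orientation: [-0.001, 0.997, -0.077, -0.001]
force: [-1.2, -0.2, -0.3]
finger_gap: -0.0004
finger_force: 0.5
```

>>> play_rows --pt "0.1 0 0 0 0 0" --pt "0.1 0 0 0 0 0" --pt "0.1 0 0 0 0 0" --pt "0 0 0 0 0 0"

```text
time_s: 20.12
tool_pos: [0.5436, -0.1722, 0.0625]
orientation: [-0.001, 0.997, -0.077, -0.001]
force: [-0.8, -0.0, 0.5]
finger_gap: 0.0
finger_force: 0.3
```

>>> play_rows --pt "0.05 0 0 0 0 0" --pt "0.05 0 0 0 0 0" --pt "0.05 0 0 0 0 0" --pt "0 0 0 0 0 0"

```text
time_s: 20.45
tool_pos: [0.545, -0.1725, 0.0626]
orientation: [-0.001, 0.997, -0.077, -0.001]
force: [-0.9, 0.4, -0.2]
finger_gap: -0.0002
finger_force: 0.6
```

>>> play_rows --pt "0.05 0 0 0 0 0" --pt "0.05 0 0 0 0 0" --pt "0.05 0 0 0 0 0" --pt "0 0 0 0 0 0"

```text
time_s: 20.78
tool_pos: [0.5465, -0.1727, 0.0626]
orientation: [-0.001, 0.997, -0.077, -0.001]
force: [-1.2, 0.1, 0.1]
finger_gap: -0.0
finger_force: 0.5
```

>>> play_rows --pt "0.05 0 0 0 0 0" --pt "0.05 0 0 0 0 0" --pt "0.05 0 0 0 0 0" --pt "0 0 0 0 0 0"

```text
time_s: 21.12
tool_pos: [0.548, -0.1729, 0.0626]
orientation: [-0.001, 0.997, -0.077, -0.001]
force: [-0.9, 0.4, -0.8]
finger_gap: 0.0001
finger_force: 0.5
```

>>> play_rows --pt "0.05 0 0 0 0 0" --pt "0.05 0 0 0 0 0" --pt "0.05 0 0 0 0 0" --pt "0 0 0 0 0 0"

```text
time_s: 21.45
tool_pos: [0.5494, -0.1731, 0.0626]
orientation: [-0.001, 0.997, -0.077, -0.001]
force: [-1.6, 0.2, -0.0]
finger_gap: -0.0001
finger_force: 0.5
```

Run:
```python
from h import *
p,R=cur();D=p-M;print(D@w,D@n)
im,d=snap("scene");W=cloud("scene",d);D=W-M;a=D@w;b=D@n;z=W[...,2]
# profile along gap axis behind bridge
for lo in np.arange(.036,.092,.003):
    k=(a>lo)&(a<lo+.003)&(abs(b)<.010); print(round(lo,3),k.sum(),np.percentile(z[k],[10,50,90]).round(3) if k.sum() else '')
```

```text
-0.027905400279226767 8.277578741064864e-05
0.036 21 [0.06  0.068 0.075]
0.039 24 [0.061 0.068 0.075]
0.042 10 [0.06  0.061 0.063]
0.045 11 [0.06  0.062 0.064]
0.048 10 [0.06  0.061 0.063]
0.051 10 [0.06  0.061 0.063]
0.054 11 [0.058 0.061 0.062]
0.057 8 [0.061 0.061 0.064]
0.06 13 [0.06  0.061 0.062]
0.063 6 [0.06  0.061 0.062]
0.066 1 [0.068 0.068 0.068]
0.069 9 [0.069 0.071 0.072]
0.072 9 [0.068 0.071 0.072]
0.075 12 [0.068 0.07  0.071]
0.078 13 [0.068 0.07  0.072]
0.081 10 [0.066 0.069 0.069]
0.084 13 [0.063 0.069 0.071]
0.087 7 [0.068 0.07  0.071]
0.09 9 [0.069 0.07  0.073]
```

>>> play_rows --pt "0.05 0 0 0 0 0" --pt "0.05 0 0 0 0 0" --pt "0 0 0 0 0 0"

```text
time_s: 21.75
tool_pos: [0.5504, -0.1733, 0.0626]
orientation: [-0.001, 0.997, -0.077, -0.001]
force: [-1.4, 0.4, -0.1]
finger_gap: -0.0001
finger_force: 0.6
```

>>> play_rows --pt "0.05 0 0 0 0 0" --pt "0.05 0 0 0 0 0" --pt "0 0 0 0 0 0"

```text
time_s: 22.0
tool_pos: [0.5514, -0.1735, 0.0626]
orientation: [-0.001, 0.997, -0.077, -0.001]
force: [-1.1, 0.4, -0.1]
finger_gap: 0.0
finger_force: 0.6
```

>>> play_rows --pt "0.05 0 0 0 0 0" --pt "0.03 0 0 0 0 0" --pt "0 0 0 0 0 0"

```text
time_s: 22.25
tool_pos: [0.5521, -0.1735, 0.0626]
orientation: [-0.001, 0.997, -0.077, -0.001]
force: [-1.6, 0.7, -0.4]
finger_gap: 0.0002
finger_force: 0.7
```

>>> play_rows --pt "0.04 0 0 0 0 0" --pt "0.04 0 0 0 0 0" --pt "0 0 0 0 0 0"

```text
time_s: 22.5
tool_pos: [0.5529, -0.1737, 0.0625]
orientation: [-0.001, 0.997, -0.077, -0.001]
force: [-0.6, -0.1, 0.1]
finger_gap: -0.0003
finger_force: 0.7
```

>>> play_rows --pt "0.04 0 0 0 0 0" --pt "0.04 0 0 0 0 0" --pt "0 0 0 0 0 0"

```text
time_s: 22.75
tool_pos: [0.5538, -0.1738, 0.0626]
orientation: [-0.001, 0.997, -0.077, -0.001]
force: [-1.5, -0.2, -0.4]
finger_gap: -0.0001
finger_force: 0.7
```

>>> play_rows --pt "0.04 0 0 0 0 0" --pt "0.04 0 0 0 0 0" --pt "0 0 0 0 0 0"

```text
time_s: 23.0
tool_pos: [0.5545, -0.1739, 0.0626]
orientation: [-0.001, 0.997, -0.077, -0.001]
force: [-0.4, -0.6, -0.3]
finger_gap: -0.0002
finger_force: 0.7
```

>>> play_rows --pt "0.04 0 0 0 0 0" --pt "0.04 0 0 0 0 0" --pt "0 0 0 0 0 0"

```text
time_s: 23.25
tool_pos: [0.5547, -0.1739, 0.0626]
orientation: [-0.001, 0.997, -0.077, -0.002]
force: [-5.8, 0.5, 3.2]
finger_gap: 0.0
finger_force: 3.0
```

>>> play_rows --pt "0.03 0 0 0 0 0" --pt "0.03 0 0 0 0 0" --pt "0 0 0 0 0 0"

```text
time_s: 23.5
tool_pos: [0.5547, -0.174, 0.0626]
orientation: [-0.001, 0.997, -0.077, -0.003]
force: [-8.8, 1.2, 4.9]
finger_gap: -0.0004
finger_force: 4.7
```

>>> play_rows --pt "0.03 0 0 0 0 0" --pt "0.03 0 0 0 0 0" --pt "0 0 0 0 0 0"

```text
time_s: 23.75
tool_pos: [0.5548, -0.174, 0.0626]
orientation: [-0.001, 0.997, -0.077, -0.004]
force: [-13.6, 0.6, 8.0]
finger_gap: -0.0001
finger_force: 6.5
```

>>> play_rows --pt "-0.1 0 0 0 0 0" --pt "-0.3 0 0 0 0 0" --pt "-1 0 0 0 0 0" --pt "-2 0 0 0 0 0" --pt "-1 0 -3 0 0 0" --pt "0 0 -4 0 0 0" --pt "0 0 -4 0 0 0" --pt "-3 0 0 0 0 0" --pt "0 0 0 0 0 0" --pt "0 0 0 0 0 0" --pt "0 0 0 0 0 0"

```text
time_s: 24.67
tool_pos: [0.4841, -0.1633, 0.1729]
orientation: [-0.0, 0.997, -0.077, -0.001]
force: [0.5, -0.1, 0.4]
finger_gap: -0.0004
finger_force: 0.0
```

Run:
```python
from h import *
im,d=snap("scene");W=cloud("scene",d);D=W-M;a=D@w;b=D@n;z=W[...,2]
k=(a>-.06)&(a<.0)&(abs(b)<.025)&(z>.052)&(z<.068);Q=np.stack([a[k],b[k]],-1);print(k.sum(),np.percentile(Q,[2,50,98],0).round(4),np.median(z[k]))
for lo in np.arange(.054,.075,.002):
    k=(a>lo)&(a<lo+.002)&(abs(b)<.012); print(round(lo,3),k.sum(),np.median(z[k]).round(3) if k.sum() else '')
c=W-C;aa=c@u;k=(abs(c@np.cross(Z,u))<.05)&(aa>.05)&(aa<.25)&(z>.08)&(z<.14);print("lid slope",np.polyfit(z[k],aa[k],1))
i0=np.load("scene0.npz")["im"]
g=np.mgrid[-1:1:500j,-1:1:500j]*.09;k_,ds,Rc,t=K("scene")
X=(M+.02*w-g[0][...,None]*w-g[1][...,None]*n+.061*Z).reshape(-1,3)
uv=cv2.projectPoints(X,cv2.Rodrigues(Rc)[0],t,k_,ds)[0].reshape(500,500,2).astype(np.float32)
cv2.imwrite("pics/h.png",cv2.remap(im,uv,None,cv2.INTER_CUBIC)[:,:,::-1])
```

```text
11 [[-0.0107 -0.013 ]
 [-0.01    0.0009]
 [-0.0084  0.014 ]] 0.061622937138769165
0.054 11 0.061
0.056 10 0.061
0.058 9 0.061
0.06 7 0.061
0.062 8 0.061
0.064 5 0.062
0.066 0 
0.068 5 0.068
0.07 7 0.07
0.072 10 0.069
0.074 7 0.069
lid slope [0.33676173 0.06586795]
```

View pics/h.png

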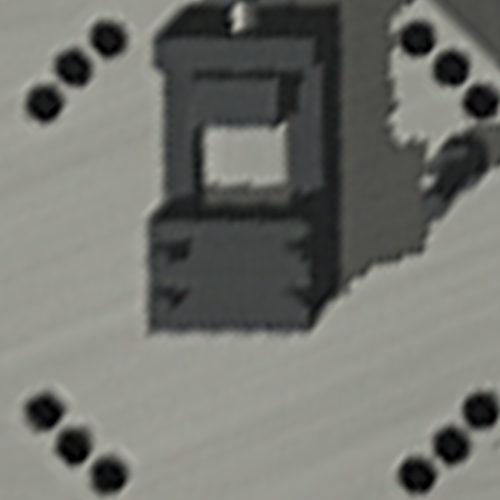

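The block shows as the bright face in the window (200–290, 125–190). It lies flat and butts against the stop's lower edge at row 125. The lid is still open and the cap screw hasn't moved.

```bash
python3 -c "
from h import *
print(order.job_done())"
```

```text
the job is handed in; nothing more can be done
None
```

The job is handed in: the lid stands open at about 1.9 rad, and the long block lies flat in the gap, pressed against the stop at about 14 N; the hand-in returned no verdict, so I don't know how it was judged.

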